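# Wind the clockwork fish feeder

### The arm

A 7-joint arm with a two-finger parallel gripper is mounted at the origin on the work surface. World frame = base frame: x ahead of the robot, y to its left, z up, the work surface at z = 0. Lengths are in m, angles in degrees, forces in N, time in s.
With the tool pointing down it reaches from about 0.425 to 0.875 m from the base axis. Payload 8.4 kg.
Tool frame: the origin (TCP) lies between the finger pads; the fingertips stand 11 mm ahead of it and the grasp point (between the pads) lies 8 mm behind it; z points along the fingers, y is the line along which they close (so a half turn about z gives the same grasp; the last joint's range is limited). The gripper opens to 85 mm and grips with 20 to 120 N. Pads are 22 mm wide; open, the fingers measure 114 mm over their backs; the gripper's body (76 mm by 85 mm) begins 54 mm behind the grasp point. The pads swing forward as they close: fully open they stand 13 mm farther back than shut.
Start: joints at [-75.928, 19.091, 2.286, 83.961, -0.768, 76.965, -3.352], TCP at [0.22, 0.612, 0.242] pointing down, gripper open.
Joint ranges: [-147.57, 147.57], [-21.85, 119.76], [-74.77, 79.35], [14.55, 137.4], [-85.83, 265.84], [4.83, 119.75], [-152.11, 152.11]. Speed limits (degrees/s): [127.2, 127.2, 159.86, 159.86, 180, 180, 180].

### API

Orientations are given as a 3x3 rotation matrix whose columns are the frame's x, y, z axes.
In Python, from plant import * gives the robot as it stands.
- The arm moves only by the tool jog_arm, never from a script. Its argument "rows" is a list of rows, each a list of 7 numbers: the shift along the tool's x, y, z in units of 0.1 m (1.0 is 0.1 m), then the turn, a rotation vector about the tool's x, y, z in units of pi rad (1.0 is pi rad), then the finger opening in mm, from 0 to 85.4. A call has 1 to 5 rows; each row shifts and turns the commanded pose from where the row before left it, along the tool's axes as they then stand; what a row does not reach is not made up. A row lasts 1/12 s, in which the tool goes at most 41.7 mm and 7.16 degrees, less where a joint would pass 70% of its speed; a pose out of reach is approached as far as the arm can. A call with a number of a shift or a turn outside -1 to 1 is refused whole. A call with a gripper value outside its range is refused whole. The fingers move at their own pace and stop on an object; "force" is the grip in N (left out, the last holds). Time passes only in rows, so rows that do not move let the fingers close. It gives the time, the measured TCP pose, the force, the opening and the grip force at its end, in the units of the state.
- observe(): the state, without advancing time (a new reading comes with each control period).
- snapshot(name): name is "scene" or "top"; returns a dict with "pixels" (480x640x3 uint8, blue, green, red), "K" (3x3 intrinsics, pixels), "R" (3x3) and "t" (3): a world point X has camera coordinates R X + t. Camera axes: x right, y down, z forward; pixel columns grow to the right and rows downward; lengths in m; the calibration is good to about 2 mm. A picture is of the moment at which its call begins. There is no depth.
- job_done(): hands the job in; it is judged then, once.
The state is a dict: "time": time; "joints": joint angles; "joint_velocities": joint speeds; "tau": joint torques, N m; "ee_pos": TCP position; "eef_rot": TCP orientation; "contact_force": force on the tool from outside, world axes, zero at the start; "moment": the same for the moment, N m; "grip_width": opening from 0.0 (shut) to 1.0 (fully open); "grip_force": force on a finger pad.
Only numpy, scipy, OpenCV 4.12 (cv2) and the standard library are available. Lean on these libraries where they do the work, as an engineer would, in place of code of your own. Each camera call takes 0.05 s, during which the arm holds its last target. There are 200 camera calls.

### The job

Wind up the blue clockwork fish feeder: turn its brass key clockwise (seen from above) in short turns of about a quarter turn each, letting go and taking a fresh grip between turns, until the black pointer stands in the green band and not in the red one. Then let go of the key, and leave everything else on the shelf as it stands.

Things in the scene. Friction and masses are not known exactly. Their poses are not given: they have to be found in the camera images.
- feeder: Clockwork fish feeder, fixed to the shelf: blue housing 130 x 130 mm with a round white dial on top (face 88 mm high). Brown hopper, 80 mm tall, on its +x side (to 140 mm from the centre), grey chute on its -x side (to 92 mm). Origin: centre of the underside, straight below the key's vertical axis; z up.
- dial (a point): Centre of the white dial (120 mm across), on the key's axis, 88 mm high; axes as the feeder's. The dial is read clockwise (from above) from the feeder's -x direction: black ticks at 0, 0.85, 1.7 and 2.55 rad, green band 3.4 to 4.4 rad, red band 4.4 to 5.1 rad, at 45 to 57 mm radius.
- key (a joint): Winding of the brass wing key and its pointer, rad: grows clockwise from above, 0 (run down) to 5.1 (hard stop); starts between 0 and 0.7. Winding takes 0.08 to 0.12 N m, rising; a brake holds the key where it is let go, but force can turn it back. At q the pointer and wings lie q clockwise from the feeder's -x direction.
- key_grip (a point): Middle of the brass wing key, on its axis, 126 mm high. Key: upright flat plate 10 mm thick, 72 mm wide (two round lobes 34 mm across, joined by a web at heights 113 to 135 mm), bottom 109, top 143 mm high; grip it across its thickness from above. Site x along the wings, y across the thickness, z up.
- pointer_tip (a point): Tip of the flat black pointer that turns with the key, 51 mm from the key's axis under one of the wings, 94 mm high (5.5 mm over the dial).
- turntable: Round wooden turntable tray, 240 mm across, its top 22 mm high, fixed to the shelf. Origin: centre of the underside.
- jar: Brown pellet jar with white cap, 64 mm across, 105 mm tall, standing on the turntable tray. Bystander. Origin: centre of its underside.
- dish: Blue ceramic dish, 84 mm across, 28 mm tall, on the turntable tray. Bystander. Origin: centre of its underside.
- scraper: Grey plastic algae scraper lying flat, 195 mm long, 78 mm wide, 14 mm high. Bystander. Origin on its underside, x along its length.
- net: Green plastic net frame with rigid mesh lying flat, 300 mm long, 110 mm wide, 10 mm high. Bystander. Origin on its underside at the root of the handle; the handle points to -x.
- canister: Small aluminium canister, 55 mm across, 73 mm tall, standing on the shelf. Bystander. Origin: centre of its underside.

How it is judged:
By the outcome, as a careful person would: the job done as asked, in the order asked, and still so for the second after the job is handed in, with the robot touching nothing.
It also fails if it takes over 51 s, if anything falls off the work surface, if the arm or the gripper's body presses on something with over 40 N, if the wrist force passes 120 N, or if a joint passes its speed limit or range.

## Working session

There is one attempt and no reset: what is moved stays moved. The work goes in short steps, Python scripts to look and compute and a tool call to move; the robot and the scene stay as the last step left them, time stands still between calls to the robot, and variables do not carry over. Pictures are saved under pics/ and viewed, at most 10 in all, crops included, and the job is handed in when it is done.

Besides the shell and the picture viewer there is one more tool, called after "Request:" as name(argument=value, ...), one argument or row to a line, values as JSON. jog_arm: Moves the arm, as the interface text tells. Its arguments: {"type":"object","properties":{"rows":{"type":"array","items":{"type":"array","items":{"type":"number"}}},"force":{"type":"number"}},"required":["rows"]}

```bash
mkdir -p pics; ls; python3 - <<'E'
from plant import *
import cv2,numpy as np
s=observe(); print({k:np.round(s[k],3).tolist() for k in ('time','ee_pos','eef_rot','grip_width','contact_force')})
for n in ('scene','top'):
    d=snapshot(n); cv2.imwrite(f'pics/{n}0.png',d['pixels']); np.savez(f'{n}0.npz',**d)
    print(n,np.round(d['K'],1).tolist(),np.round(-d['R'].T@d['t'],3),np.round(d['R'],3).tolist())
E
```

```text
pics
{'time': 0.0, 'ee_pos': [0.22, 0.611, 0.241], 'eef_rot': [[-0.941, 0.338, -0.0], [0.338, 0.941, -0.002], [-0.0, -0.002, -1.0]], 'grip_width': 0.998, 'contact_force': [-0.54, -0.116, 0.501]}
scene [[464.6, 0.0, 319.6], [0.0, 464.6, 240.3], [0.0, 0.0, 1.0]] [1.463 0.14  1.142] [[-0.137, 0.99, 0.018], [0.73, 0.113, -0.674], [-0.67, -0.079, -0.738]]
top [[576.9, 0.0, 325.4], [0.0, 576.9, 239.5], [0.0, 0.0, 1.0]] [0.481 0.024 1.48 ] [[0.014, -1.0, 0.001], [-0.999, -0.014, -0.035], [0.035, -0.001, -0.999]]
```

View pics/top0.png

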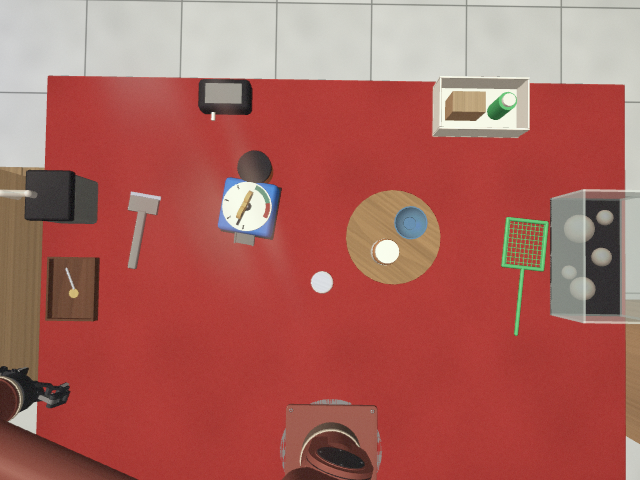

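View pics/scene0.png

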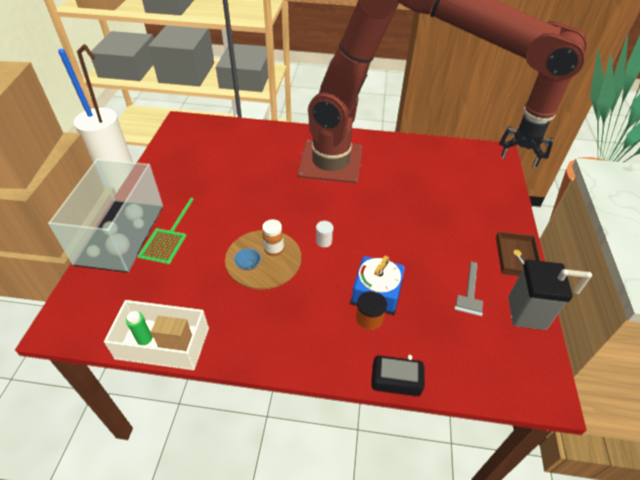

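The top view shows the feeder's dial at about (247,207), with the hopper up-image (255,165) and the chute at (244,239). The key runs diagonally, from about (251,195) to (240,219). The start pose is clear, with the gripper at (35,395). Next I'll measure the dial, the housing and the key.

```bash
cat > h.py <<'E'
import cv2,numpy as np
from plant import *
def ray(d,uv,z):
    v=d['R'].T@np.linalg.inv(d['K'])@np.array([uv[0],uv[1],1.]); c=-d['R'].T@d['t']
    return c+v*(z-c[2])/v[2]
def proj(d,X):
    p=d['K']@(d['R']@np.asarray(X,float)+d['t']); return p[:2]/p[2]
def rd(n):
    return dict(np.load(n))
E
python3 - <<'E'
from h import *
d=rd('top0.npz'); im=d['pixels']; x0,y0,x1,y1=205,140,300,255
c=im[y0:y1,x0:x1]; hsv=cv2.cvtColor(c,cv2.COLOR_BGR2HSV); H,S,V=[hsv[...,i].astype(int) for i in range(3)]
def big(m):
    cs,_=cv2.findContours(m.astype(np.uint8),0,1); return max(cs,key=cv2.contourArea)
o=np.array([x0,y0])
blue=big((H>100)&(H<130)&(S>120)&(V>60)); r=cv2.minAreaRect(blue); print('blue',np.array(r[0])+o,r[1:])
b=cv2.boxPoints(r)+o; print(np.round([ray(d,p,.085)[:2] for p in b],3).tolist())
white=big((S<60)&(V>140)); e=cv2.fitEllipse(cv2.convexHull(white)); print('dial',np.array(e[0])+o,e[1],ray(d,np.array(e[0])+o,.088), 'diam mm',np.array(e[1])/576.9*1392)
print('cent', ray(d,np.array(e[0])+o,.088))
br=big((H>12)&(H<32)&(S>90)&(V>90)); r=cv2.minAreaRect(br); print('brass',np.array(r[0])+o,r[1:],ray(d,np.array(r[0])+o,.135))
bb=cv2.boxPoints(r)+o; print(np.round([ray(d,p,.14)[:2] for p in bb],3).tolist())
cv2.imwrite('pics/crop1.png',cv2.resize(c,None,fx=6,fy=6,interpolation=cv2.INTER_CUBIC)[:600*1][:, :800][:600])
d2=rd('scene0.npz')
E
```

```text
blue [272.2301712  193.22952271] ((29.02903938293457, 14.063759803771973), 64.35899353027344)
[[0.664, 0.185], [0.68, 0.154], [0.616, 0.123], [0.601, 0.153]]
dial [246.32631683 205.93642426] (49.37458038330078, 49.94729232788086) [0.60816077 0.21568944 0.088     ] diam mm [119.13575298 120.51764763]
cent [0.60816077 0.21568944 0.088     ]
brass [244.30000305 204.40000916] ((5.366562843322754, 29.06888198852539), 26.56505012512207) [0.60740984 0.21402173 0.135     ]
[[0.579, 0.234], [0.64, 0.204], [0.635, 0.193], [0.574, 0.222]]
```

View pics/crop1.png

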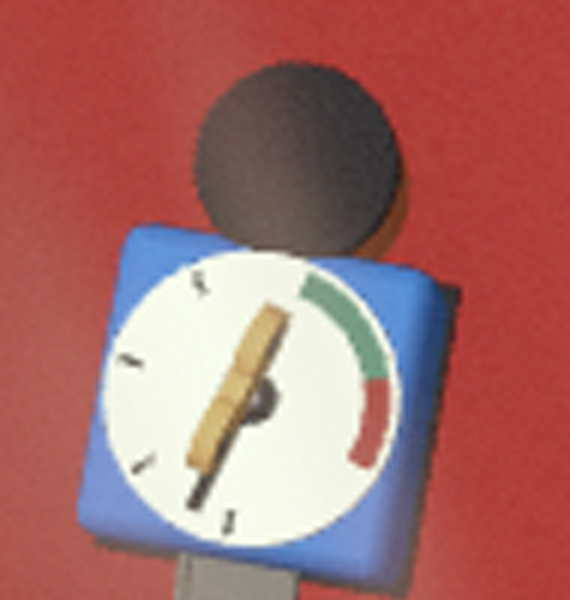

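Measured so far:

| Quantity | Value |
|---|---|
| Dial centre | (0.608, 0.215), diameter 120 mm, which matches the spec |
| Zero-tick direction | about 171.6° |
| Key wing and pointer direction | about 154° |
| Starting winding | q about 0.3 rad |
| Remaining turn to mid-green | about 206° clockwise (+ about tool z) |

The plan is three turns of about 69° each. I'm moving above the key now.

Request:
jog_arm(
  rows=[
    [-0.333,-0.161,0,0,0,0,70],
    [-0.333,-0.161,0,0,0,0,70],
    [-0.333,-0.161,0,0,0,0,70],
    [-0.333,-0.161,0,0,0,0,70],
    [-0.333,-0.161,0,0,0,0,70],
  ],
  force=60,
)

```text
time: 0.52
ee_pos: [0.3501, 0.478, 0.242]
eef_rot: [[-0.941, 0.338, -0.0], [0.338, 0.941, -0.001], [0.0, -0.001, -1.0]]
contact_force: [0.3, 0.0, -0.1]
grip_width: 0.817
grip_force: 0.0
```

Request:
jog_arm(
  rows=[
    [-0.333,-0.161,0,0,0,0,70],
    [-0.333,-0.161,0,0,0,0,70],
    [-0.333,-0.161,0,0,0,0,70],
    [-0.333,-0.161,0,0,0,0,70],
    [-0.333,-0.161,0,0,0,0,70],
  ],
)

```text
time: 0.93
ee_pos: [0.4795, 0.346, 0.2421]
eef_rot: [[-0.941, 0.338, -0.0], [0.338, 0.941, -0.0], [0.0, -0.0, -1.0]]
contact_force: [0.6, 0.7, -0.3]
grip_width: 0.82
grip_force: 0.0
```

Request:
jog_arm(
  rows=[
    [-0.333,-0.161,0,0,0,0,70],
    [-0.333,-0.161,0,0,0,0,70],
    [-0.333,-0.161,0,0,0,0,70],
    [-0.333,-0.161,0,0,0,0,70],
    [-0.333,-0.161,0,0,0,0,70],
  ],
)

```text
time: 1.35
ee_pos: [0.609, 0.2141, 0.242]
eef_rot: [[-0.941, 0.338, -0.0], [0.338, 0.941, -0.0], [0.0, -0.0, -1.0]]
contact_force: [-0.2, -0.3, 0.3]
grip_width: 0.823
grip_force: 0.0
```

Request:
jog_arm(
  rows=[
    [0,0,0,0,0,0.033,70],
    [0,0,0,0,0,0,70],
    [0,0,0,0,0,0,70],
  ],
)

```text
time: 1.6
ee_pos: [0.6079, 0.2157, 0.2417]
eef_rot: [[-0.902, 0.432, -0.001], [0.432, 0.902, -0.0], [0.001, -0.001, -1.0]]
contact_force: [0.2, 1.1, 0.3]
grip_width: 0.821
grip_force: 0.0
```

```bash
cat > st.py <<'E'
from h import *
def st():
    s=observe(); R=np.array(s['eef_rot']); p=np.array(s['ee_pos'])
    print('t',round(s['time'],2),'pos',np.round(p,4),'x-az',round(np.degrees(np.arctan2(R[1,0],R[0,0])),2),'z',np.round(R[:,2],3),'j',np.round(s['joints'],1).tolist(),'w',round(s['grip_width'],3),'gf',np.round(s['grip_force'],1),'F',np.round(s['contact_force'],1),'M',np.round(s['moment'],2))
    return p,R
E
python3 - <<'E'
from st import *
p,R=st()
d=snapshot('scene'); im=d['pixels']
k=proj(d,[.608,.2145,.126]); print(k)
x,y=int(k[0])-60,int(k[1])-60
cv2.imwrite('pics/s1.png',cv2.resize(im[y:y+110,x:x+120],None,fx=5,fy=5,interpolation=cv2.INTER_CUBIC))
print('shift tool', (R.T@(np.array([.608,.2147,.120])-p)*10).round(3))
E
```

```text
t 1.6 pos [0.6079 0.2157 0.2417] x-az 154.41 z [-0.001 -0.    -1.   ] j [-39.5, 19.1, 20.7, 85.5, -6.8, 76.7, 46.2] w 0.821 gf 0.0 F [0.2 1.1 0.3] M [ 0.02  0.04 -0.07]
[380.55747483 265.01425136]
shift tool [-0.006 -0.008  1.217]
```

View pics/s1.png

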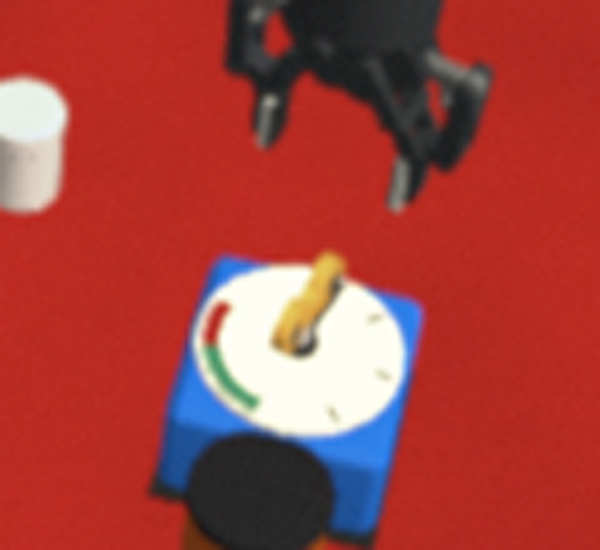

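The scene picture shows the key at about (305,305) in the crop, with the open fingers straddling its axis above. The alignment looks good, so I'll descend and grip.

Request:
jog_arm(
  rows=[
    [0,0,0.3,0,0,0,70],
    [0,0,0.3,0,0,0,70],
    [0,0,0.2,0,0,0,70],
    [0,0,0.2,0,0,0,70],
    [0,0,0.2,0,0,0,70],
  ],
)

```text
time: 2.07
ee_pos: [0.6069, 0.2174, 0.1212]
eef_rot: [[-0.903, 0.429, -0.001], [0.429, 0.903, 0.001], [0.001, 0.0, -1.0]]
contact_force: [-0.5, -0.3, -0.1]
grip_width: 0.825
grip_force: 0.0
```

Request:
jog_arm(
  rows=[
    [0,0,0,0,0,0,70],
    [0,0,0,0,0,0,0],
    [0,0,0,0,0,0,0],
    [0,0,0,0,0,0,0],
    [0,0,0,0,0,0,0],
  ],
  force=60,
)

```text
time: 2.48
ee_pos: [0.6088, 0.2161, 0.1239]
eef_rot: [[-0.901, 0.433, 0.002], [0.433, 0.901, 0.001], [-0.001, 0.002, -1.0]]
contact_force: [0.6, -0.2, -1.0]
grip_width: 0.252
grip_force: 0.0
```

Request:
jog_arm(
  rows=[
    [0,0,0,0,0,0,0],
    [0,0,0,0,0,0,0],
    [0,0,0,0,0,0,0],
    [0,0,0,0,0,0,0],
    [0,0,0,0,0,0,0],
  ],
)

```text
time: 2.9
ee_pos: [0.608, 0.2144, 0.1237]
eef_rot: [[-0.901, 0.434, -0.0], [0.434, 0.901, -0.001], [0.0, -0.001, -1.0]]
contact_force: [-6.4, -4.9, 9.0]
grip_width: 0.105
grip_force: 59.8
```

```bash
python3 -c "
from st import *
st()"
```

```text
t 2.9 pos [0.608  0.2144 0.1237] x-az 154.26 z [-0.    -0.001 -1.   ] j [-38.6, 24.0, 19.7, 93.4, -8.7, 64.1, 47.5] w 0.105 gf 59.8 F [-6.4 -4.9  9. ] M [-0.91  1.22 -0.01]
```

The key is gripped: opening about 9 mm, pad force 60 N. First turn, about 70°, starting with one part to check.

Request:
jog_arm(
  rows=[
    [0,0,0,0,0,0.03,0],
    [0,0,0,0,0,0.03,0],
    [0,0,0,0,0,0.03,0],
    [0,0,0,0,0,0.03,0],
  ],
)

```text
time: 3.23
ee_pos: [0.6083, 0.2148, 0.1237]
eef_rot: [[-0.674, 0.738, 0.0], [0.738, 0.674, -0.0], [-0.0, 0.0, -1.0]]
contact_force: [-4.8, -3.1, 7.8]
grip_width: 0.098
grip_force: 59.5
```

```bash
python3 -c "
from st import *
st()"
```

```text
t 3.23 pos [0.6083 0.2148 0.1237] x-az 132.41 z [ 0. -0. -1.] j [-41.7, 24.4, 23.7, 93.6, -10.6, 64.2, 27.2] w 0.098 gf 59.5 F [-4.8 -3.1  7.8] M [-0.73  0.85  0.07]
```

Forces are small and the moment is about 0.1 N m, as expected. I'll finish turn 1 (9 more rows, total 70°), let go, and look.

Request:
jog_arm(
  rows=[
    [0,0,0,0,0,0.03,0],
    [0,0,0,0,0,0.03,0],
    [0,0,0,0,0,0.03,0],
    [0,0,0,0,0,0.03,0],
    [0,0,0,0,0,0.03,0],
  ],
)

```text
time: 3.65
ee_pos: [0.6087, 0.215, 0.1238]
eef_rot: [[-0.266, 0.964, 0.001], [0.964, 0.266, 0.0], [-0.0, 0.001, -1.0]]
contact_force: [-1.5, -2.3, 6.0]
grip_width: 0.107
grip_force: 59.3
```

Request:
jog_arm(
  rows=[
    [0,0,0,0,0,0.03,0],
    [0,0,0,0,0,0.03,0],
    [0,0,0,0,0,0.03,0],
    [0,0,0,0,0,0.03,0],
    [0,0,0,0,0,0,0],
  ],
)

```text
time: 4.07
ee_pos: [0.6091, 0.215, 0.1238]
eef_rot: [[0.109, 0.994, 0.002], [0.994, -0.109, 0.0], [0.0, 0.002, -1.0]]
contact_force: [0.1, -1.9, 6.3]
grip_width: 0.109
grip_force: 59.3
```

Request:
jog_arm(
  rows=[
    [0,0,0,0,0,0,0],
    [0,0,0,0,0,0,50],
    [0,0,0,0,0,0,50],
    [0,0,0,0,0,0,50],
    [0,0,0,0,0,0,50],
  ],
)

```text
time: 4.48
ee_pos: [0.608, 0.2158, 0.1223]
eef_rot: [[0.102, 0.995, -0.0], [0.995, -0.102, 0.0], [0.0, -0.0, -1.0]]
contact_force: [-0.2, -0.1, 0.7]
grip_width: 0.586
grip_force: 0.0
```

Request:
jog_arm(
  rows=[
    [0,0,0,0,0,0,50],
    [0,0,0,0,0,0,50],
    [0,0,0,0,0,0,50],
  ],
)

```text
time: 4.73
ee_pos: [0.6081, 0.2156, 0.1223]
eef_rot: [[0.103, 0.995, -0.0], [0.995, -0.103, -0.0], [-0.0, -0.0, -1.0]]
contact_force: [0.0, -0.1, -0.1]
grip_width: 0.585
grip_force: 0.0
```

```bash
python3 - <<'E'
from st import *
p,R=st()
d=snapshot('scene'); im=d['pixels']
cv2.imwrite('pics/s2.png',cv2.resize(im[205:315,320:440],None,fx=5,fy=5,interpolation=cv2.INTER_CUBIC))
E
```

```text
t 4.73 pos [0.6081 0.2156 0.1223] x-az 84.11 z [-0. -0. -1.] j [-48.8, 26.1, 33.2, 94.0, -15.4, 64.6, -17.5] w 0.585 gf 0.0 F [ 0.  -0.1 -0.1] M [ 0.01 -0.   -0.03]
```

View pics/s2.png

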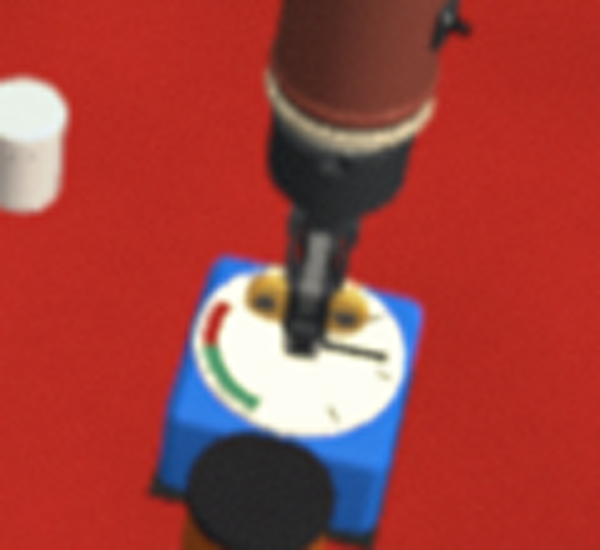

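After turn 1 the black pointer tip, at (385,357) in the crop, sits just before the 1.7 tick. That fits q of about 1.53, and the key has stayed put. I'll take a fresh grip for turn 2, then let go and lift.

Request:
jog_arm(
  rows=[
    [0,0,0,0,0,0,0],
    [0,0,0,0,0,0,0],
    [0,0,0,0,0,0,0],
    [0,0,0,0,0,0,0],
    [0,0,0,0,0,0,0],
  ],
)

```text
time: 5.2
ee_pos: [0.609, 0.2155, 0.1225]
eef_rot: [[0.103, 0.995, 0.002], [0.995, -0.103, 0.0], [0.0, 0.002, -1.0]]
contact_force: [5.7, 0.9, -2.6]
grip_width: 0.108
grip_force: 61.4
```

Request:
jog_arm(
  rows=[
    [0,0,0,0,0,0,0],
    [0,0,0,0,0,0,0],
    [0,0,0,0,0,0,0],
  ],
)

```text
time: 5.45
ee_pos: [0.609, 0.2155, 0.1225]
eef_rot: [[0.103, 0.995, 0.002], [0.995, -0.103, 0.0], [0.0, 0.002, -1.0]]
contact_force: [5.5, 0.2, -2.9]
grip_width: 0.109
grip_force: 61.4
```

Request:
jog_arm(
  rows=[
    [0,0,0,0,0,0.03,0],
    [0,0,0,0,0,0.03,0],
    [0,0,0,0,0,0.03,0],
    [0,0,0,0,0,0.03,0],
    [0,0,0,0,0,0.03,0],
  ],
)

```text
time: 5.87
ee_pos: [0.6097, 0.2153, 0.1226]
eef_rot: [[0.547, 0.837, 0.003], [0.837, -0.547, -0.0], [0.002, 0.003, -1.0]]
contact_force: [9.7, -0.2, -4.9]
grip_width: 0.102
grip_force: 60.9
```

Request:
jog_arm(
  rows=[
    [0,0,0,0,0,0.03,0],
    [0,0,0,0,0,0.03,0],
    [0,0,0,0,0,0.03,0],
    [0,0,0,0,0,0.03,0],
    [0,0,0,0,0,0.03,0],
  ],
)

```text
time: 6.28
ee_pos: [0.6102, 0.2148, 0.1226]
eef_rot: [[0.868, 0.497, 0.004], [0.497, -0.868, -0.001], [0.003, 0.003, -1.0]]
contact_force: [12.4, -1.5, -8.3]
grip_width: 0.102
grip_force: 60.6
```

Request:
jog_arm(
  rows=[
    [0,0,0,0,0,0.03,0],
    [0,0,0,0,0,0.03,0],
    [0,0,0,0,0,0.03,0],
    [0,0,0,0,0,0,0],
    [0,0,0,0,0,0,0],
  ],
)

```text
time: 6.7
ee_pos: [0.6104, 0.2143, 0.1226]
eef_rot: [[0.971, 0.238, 0.005], [0.238, -0.971, -0.001], [0.004, 0.003, -1.0]]
contact_force: [12.5, -2.4, -7.1]
grip_width: 0.102
grip_force: 60.7
```

```bash
python3 -c "
from st import *
st()"
```

```text
t 6.7 pos [0.6104 0.2143 0.1226] x-az 13.78 z [ 0.005 -0.001 -1.   ] j [-59.0, 30.2, 48.2, 94.4, -24.1, 66.1, -81.0] w 0.102 gf 60.7 F [12.5 -2.4 -7.1] M [-0.34 -2.48  0.03]
```

Request:
jog_arm(
  rows=[
    [0,0,0,0,0,0,70],
    [0,0,0,0,0,0,70],
    [0,0,0,0,0,0,70],
    [0,0,0,0,0,0,70],
    [0,0,0,0,0,0,70],
  ],
)

```text
time: 7.12
ee_pos: [0.6079, 0.2158, 0.1223]
eef_rot: [[0.971, 0.241, -0.001], [0.241, -0.971, 0.0], [-0.0, -0.0, -1.0]]
contact_force: [-0.5, 1.0, 0.7]
grip_width: 0.808
grip_force: 0.0
```

Request:
jog_arm(
  rows=[
    [0,0,0,0,0,0,70],
    [0,0,-0.2,0,0,0,70],
    [0,0,-0.2,0,0,0,70],
    [0,0,-0.2,0,0,0,70],
    [0,0,0,0,0,0,70],
  ],
)

```text
time: 7.53
ee_pos: [0.61, 0.2158, 0.1863]
eef_rot: [[0.971, 0.24, 0.005], [0.24, -0.971, 0.002], [0.005, -0.001, -1.0]]
contact_force: [1.2, -0.9, -0.1]
grip_width: 0.821
grip_force: 0.0
```

Request:
jog_arm(
  rows=[
    [0,0,0,0,0,-0.0385,70],
    [0,0,0,0,0,-0.0385,70],
    [0,0,0,0,0,-0.0385,70],
    [0,0,0,0,0,-0.0385,70],
    [0,0,0,0,0,-0.0385,70],
  ],
)

```text
time: 7.95
ee_pos: [0.6079, 0.2157, 0.182]
eef_rot: [[0.657, 0.754, -0.0], [0.754, -0.657, -0.0], [-0.0, -0.0, -1.0]]
contact_force: [0.4, 0.6, -0.6]
grip_width: 0.814
grip_force: 0.0
```

Request:
jog_arm(
  rows=[
    [0,0,0,0,0,-0.0385,70],
    [0,0,0,0,0,-0.0385,70],
    [0,0,0,0,0,-0.0385,70],
    [0,0,0,0,0,-0.0385,70],
    [0,0,0,0,0,-0.0385,70],
  ],
)

```text
time: 8.37
ee_pos: [0.6079, 0.2156, 0.1819]
eef_rot: [[0.112, 0.994, -0.0], [0.994, -0.112, -0.0], [-0.0, -0.0, -1.0]]
contact_force: [0.5, -0.3, 0.2]
grip_width: 0.816
grip_force: 0.0
```

Request:
jog_arm(
  rows=[
    [0,0,0,0,0,-0.0385,70],
    [0,0,0,0,0,-0.0385,70],
    [0,0,0,0,0,-0.0385,70],
    [0,0,0,0,0,-0.0385,70],
    [0,0,0,0,0,-0.0385,70],
  ],
)

```text
time: 8.78
ee_pos: [0.6079, 0.2156, 0.1819]
eef_rot: [[-0.473, 0.881, -0.001], [0.881, 0.473, -0.0], [0.0, -0.001, -1.0]]
contact_force: [-0.1, -0.0, 0.2]
grip_width: 0.818
grip_force: 0.0
```

Request:
jog_arm(
  rows=[
    [0,0,0,0,0,-0.0385,70],
    [0,0,0,0,0,-0.0385,70],
    [0,0,0,0,0,-0.0385,70],
    [0,0,0,0,0,-0.0385,70],
    [0,0,0,0,0,-0.0385,70],
  ],
)

```text
time: 9.2
ee_pos: [0.6079, 0.2156, 0.1819]
eef_rot: [[-0.89, 0.456, -0.001], [0.456, 0.89, -0.0], [0.0, -0.0, -1.0]]
contact_force: [-0.2, -0.1, -0.3]
grip_width: 0.823
grip_force: 0.0
```

Request:
jog_arm(
  rows=[
    [0,0,0,0,0,-0.0385,70],
    [0,0,0,0,0,-0.0385,70],
    [0,0,0,0,0,-0.0385,70],
    [0,0,0,0,0,-0.0385,70],
    [0,0,0,0,0,-0.0385,70],
  ],
)

```text
time: 9.62
ee_pos: [0.6079, 0.2155, 0.1819]
eef_rot: [[-0.991, -0.13, -0.001], [-0.13, 0.991, -0.0], [0.001, -0.0, -1.0]]
contact_force: [-0.1, 0.1, -0.2]
grip_width: 0.822
grip_force: 0.0
```

Request:
jog_arm(
  rows=[
    [0,0,0,0,0,-0.0385,70],
    [0,0,0,0,0,0,70],
    [0,0,0,0,0,0,70],
    [0,0,0,0,0,0,70],
  ],
)

```text
time: 9.95
ee_pos: [0.6081, 0.2155, 0.1821]
eef_rot: [[-0.971, -0.239, -0.0], [-0.239, 0.971, -0.0], [0.0, -0.0, -1.0]]
contact_force: [0.2, 0.2, 0.2]
grip_width: 0.818
grip_force: 0.0
```

```bash
python3 - <<'E'
from st import *
p,R=st()
d=snapshot('scene'); im=d['pixels']
cv2.imwrite('pics/s3.png',cv2.resize(im[205:315,320:440],None,fx=5,fy=5,interpolation=cv2.INTER_CUBIC))
print('shift tool', (R.T@(np.array([.608,.2147,.122])-p)*10).round(3))
E
```

```text
t 9.95 pos [0.6081 0.2155 0.1821] x-az -166.16 z [-0. -0. -1.] j [-36.2, 20.9, 16.3, 89.8, -6.1, 70.2, 85.1] w 0.818 gf 0.0 F [0.2 0.2 0.2] M [ 0.01 -0.02 -0.03]
shift tool [ 0.003 -0.007  0.601]
```

View pics/s3.png

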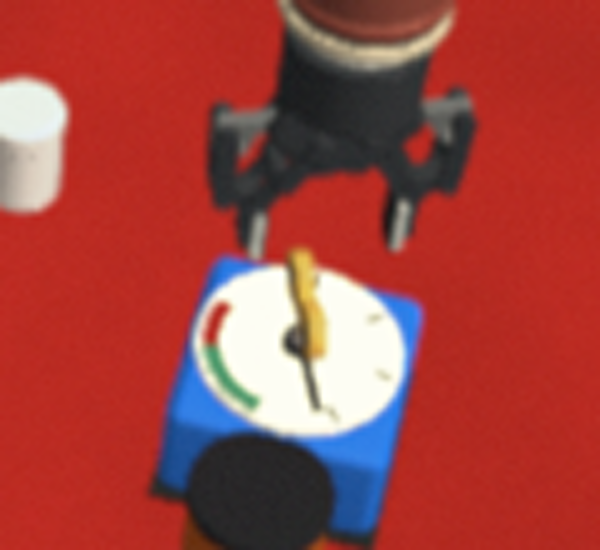

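The pointer tip, at (318,407) in the crop, is just past the 2.55 tick, so q is about 2.75. The fingers are aligned with the wings again. For turn 3 I'll turn 65°, to q of about 3.88.

Request:
jog_arm(
  rows=[
    [0,0,0.2,0,0,0,70],
    [0,0,0.2,0,0,0,70],
    [0,0,0.2,0,0,0,70],
    [0,0,0,0,0,0,70],
    [0,0,0,0,0,0,0],
  ],
)

```text
time: 10.42
ee_pos: [0.6075, 0.2154, 0.1216]
eef_rot: [[-0.97, -0.242, -0.002], [-0.242, 0.97, -0.001], [0.002, -0.001, -1.0]]
contact_force: [0.6, -0.2, 1.0]
grip_width: 0.693
grip_force: 0.0
```

Request:
jog_arm(
  rows=[
    [0,0,0,0,0,0,0],
    [0,0,0,0,0,0,0],
    [0,0,0,0,0,0,0],
    [0,0,0,0,0,0,0],
    [0,0,0,0,0,0,0],
  ],
)

```text
time: 10.83
ee_pos: [0.6093, 0.214, 0.1238]
eef_rot: [[-0.97, -0.242, 0.002], [-0.242, 0.97, -0.001], [-0.002, -0.001, -1.0]]
contact_force: [-0.6, -4.2, 6.5]
grip_width: 0.105
grip_force: 60.0
```

Request:
jog_arm(
  rows=[
    [0,0,0,0,0,0,0],
    [0,0,0,0,0,0,0],
    [0,0,0,0,0,0,0],
    [0,0,0,0,0,0,0],
  ],
)

```text
time: 11.17
ee_pos: [0.6093, 0.214, 0.1237]
eef_rot: [[-0.97, -0.242, 0.002], [-0.242, 0.97, -0.001], [-0.002, -0.001, -1.0]]
contact_force: [-0.3, -5.1, 5.5]
grip_width: 0.109
grip_force: 60.0
```

Request:
jog_arm(
  rows=[
    [0,0,0,0,0,0.03,0],
    [0,0,0,0,0,0.03,0],
    [0,0,0,0,0,0.03,0],
    [0,0,0,0,0,0.03,0],
    [0,0,0,0,0,0.03,0],
  ],
)

```text
time: 11.58
ee_pos: [0.6093, 0.2139, 0.1238]
eef_rot: [[-0.973, 0.23, 0.002], [0.23, 0.973, -0.001], [-0.002, -0.0, -1.0]]
contact_force: [0.5, -5.3, 4.5]
grip_width: 0.109
grip_force: 59.9
```

Request:
jog_arm(
  rows=[
    [0,0,0,0,0,0.03,0],
    [0,0,0,0,0,0.03,0],
    [0,0,0,0,0,0.03,0],
    [0,0,0,0,0,0.03,0],
    [0,0,0,0,0,0.03,0],
  ],
)

```text
time: 12.0
ee_pos: [0.6093, 0.2138, 0.1237]
eef_rot: [[-0.763, 0.646, 0.002], [0.646, 0.763, -0.001], [-0.002, 0.0, -1.0]]
contact_force: [0.1, -5.4, 6.1]
grip_width: 0.104
grip_force: 60.0
```

Request:
jog_arm(
  rows=[
    [0,0,0,0,0,0.03,0],
    [0,0,0,0,0,0.03,0],
    [0,0,0,0,0,0,0],
    [0,0,0,0,0,0,0],
  ],
)

```text
time: 12.33
ee_pos: [0.6092, 0.2137, 0.1237]
eef_rot: [[-0.631, 0.776, 0.002], [0.776, 0.631, -0.001], [-0.002, 0.001, -1.0]]
contact_force: [-0.7, -6.2, 6.3]
grip_width: 0.101
grip_force: 60.1
```

```bash
python3 -c "
from st import *
st()"
```

```text
t 12.33 pos [0.6092 0.2137 0.1237] x-az 129.14 z [ 0.002 -0.001 -1.   ] j [-44.9, 25.0, 28.1, 93.8, -12.7, 64.3, 25.6] w 0.101 gf 60.1 F [-0.7 -6.2  6.3] M [-1.3   0.04 -0.01]
```

By tool azimuth, q is now about 3.88 rad. I'll let go, lift clear and verify.

Request:
jog_arm(
  rows=[
    [0,0,0,0,0,0,70],
    [0,0,0,0,0,0,70],
    [0,0,0,0,0,0,70],
    [0,0,0,0,0,0,70],
    [0,0,0,0,0,0,70],
  ],
)

```text
time: 12.75
ee_pos: [0.608, 0.216, 0.1223]
eef_rot: [[-0.634, 0.774, -0.0], [0.774, 0.634, 0.0], [0.0, -0.0, -1.0]]
contact_force: [-0.8, 0.3, 0.1]
grip_width: 0.803
grip_force: 0.0
```

Request:
jog_arm(
  rows=[
    [0,0,0,0,0,0,70],
    [0,0,-0.25,0,0,0,70],
    [0,0,-0.25,0,0,0,70],
    [0,0,-0.25,0,0,0,70],
    [0,0,-0.25,0,0,0,70],
  ],
)

```text
time: 13.17
ee_pos: [0.608, 0.2155, 0.2234]
eef_rot: [[-0.633, 0.774, -0.0], [0.774, 0.633, -0.0], [0.0, -0.0, -1.0]]
contact_force: [0.9, -0.2, 0.2]
grip_width: 0.819
grip_force: 0.0
```

Request:
jog_arm(
  rows=[
    [0,0,-0.2,0,0,0,70],
    [0,0,0,0,0,0,70],
    [0,0,0,0,0,0,70],
    [0,0,0,0,0,0,70],
  ],
)

```text
time: 13.5
ee_pos: [0.6078, 0.2156, 0.2415]
eef_rot: [[-0.633, 0.774, -0.001], [0.774, 0.633, -0.0], [0.0, -0.001, -1.0]]
contact_force: [-0.1, 1.1, -0.1]
grip_width: 0.816
grip_force: 0.0
```

```bash
python3 - <<'E'
from st import *
st()
d=snapshot('scene'); im=d['pixels']
cv2.imwrite('pics/s4.png',cv2.resize(im[205:315,320:440],None,fx=5,fy=5,interpolation=cv2.INTER_CUBIC))
E
```

```text
t 13.5 pos [0.6078 0.2156 0.2415] x-az 129.29 z [-0.001 -0.    -1.   ] j [-46.2, 20.0, 29.6, 85.9, -10.0, 76.8, 23.5] w 0.816 gf 0.0 F [-0.1  1.1 -0.1] M [-0.05  0.01 -0.  ]
```

View pics/s4.png

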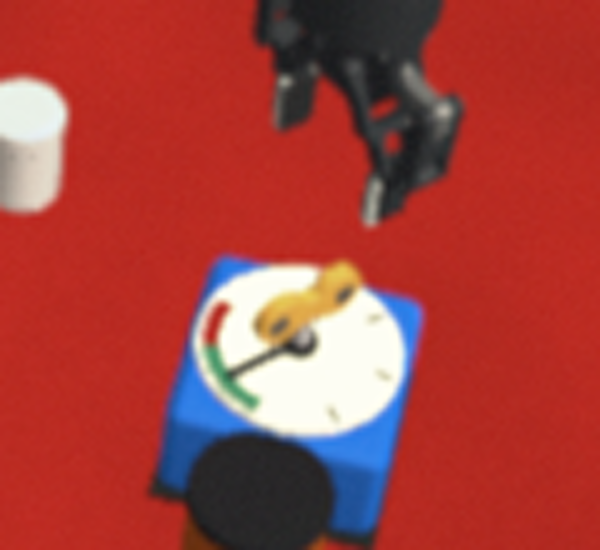

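The pointer tip, at (228,377) in the crop, is in the middle of the green band, which runs from (255,405) to (210,347). The gripper is clear of the key, so I'm handing the job in.

```bash
python3 -c "
from plant import *
print(job_done())"
```

```text
the job is handed in; nothing more can be done
None
```

The feeder is wound: three clockwise turns of about 70°, 70° and 65°, with a fresh grip for each, left the pointer mid-green at about 3.88 rad; the key is released, nothing else was touched, and the job was handed in at about 13.5 s.

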